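Tray up post feet, tabs all one way

TASK

Put the two loose post feet from the bench into the two empty places of the tray, one in each, standing upright on the tray's floor with their tabs pointing the same way as the foot already in the middle and square to the tray. Leave the middle foot where it is and do not disturb the pipe stub, the brick, the hammer or the brush.

Things in the scene. Friction and masses are not known exactly. Their poses are not given: they have to be found in the camera images.
- foot_a_centre (a point): loose steel post foot: upright square tube stub 40 x 40 mm, 55 mm tall, 3 mm walls, open on top, with one flat tab welded on one side, level with its underside. Stands on the bench, turned up to 120 degrees either way; about 0.3 kg. The point is on the tube's axis, half-way up (27.5 mm above the underside); x points from the tube to the tab, z up. Any two opposite tube faces can be gripped above the tab.
- foot_a_tab (a point): point on the flat tab of that foot (tab 30 mm long, 34 mm wide, 6 mm thick, with a bolt hole, tip 50 mm from the tube's axis), 38 mm from the tube's axis along its x and 3 mm above the underside; same axes as the foot
- foot_b_centre (a point): a second, identical post foot (same sizes, point and axes as foot_a_centre), loose on the bench, turned up to 120 degrees either way
- foot_b_tab (a point): point on the flat tab of that foot (tab 30 mm long, 34 mm wide, 6 mm thick, with a bolt hole, tip 50 mm from the tube's axis), 38 mm from the tube's axis along its x and 3 mm above the underside; same axes as the foot
- sample_centre (a point): an identical third post foot (same point and axes), already standing in the middle place of the tray with its tab towards the tray's +x: the pattern to follow
- tray: fixed grey tray, 98 (x) by 214 (y) mm outside, 15 mm high: 3 mm floor, 4 mm walls rising 12 mm above it. Three equal places in a row along y, each 90 (x) by 66 (y) mm inside, centres at y = -70, 0, +70 mm, x = 0; the outer two are empty. Origin: centre of the underside, on the bench. Tabs go towards the tray's +x; a foot is centred when its tube's axis is at x = -15 mm.
- pipe_centre (a point): bystander: a short dark pipe stub standing on end, 54 mm outside diameter, 50 mm tall, loose on the bench among the feet; point on its axis, half-way up
- brick_centre (a point): bystander: pale fire brick lying flat, 114 x 230 x 64 mm (x, y, z), beyond the work; point at its centre
- hammer_grip (a point): bystander: hammer lying on the bench to the right of the tray; point on its handle, x runs along the handle towards the head
- brush_grip (a point): bystander: brush lying on the bench to the robot's far left; point on its handle, x runs along the handle towards the bristles
Mind the look-alikes: they are no part of the job. What is shaped like the part that bears sample_centre but blue or green is not meant. What is shaped like the part that bears foot_a_centre but yellow is not meant.

How it is judged:
By the outcome, as a careful person would: the job done as asked, in the order asked, and still so for the second after the job is handed in, with the robot touching nothing.
It also fails if it takes over 70 s, if anything falls off the work surface, if the arm or the gripper's body presses on something with over 40 N, if the wrist force passes 120 N, or if a joint passes its speed limit or range.

ROBOT

A 6-joint arm with a two-finger parallel gripper is mounted at the origin on the work surface. World frame = base frame: x ahead of the robot, y to its left, z up, the work surface at z = 0. Lengths are in m, angles in degrees, forces in N, time in s.
With the tool pointing down it reaches from about 0.25 to 0.725 m from the base axis. Payload 9.7 kg.
Tool frame: the origin (TCP) lies at the very end of the fingers, on their centre line; the grasp point (between the pads) lies grasp_offset behind it (grasp_offset is the distance from the TCP to the grasp point, in m); z points along the fingers, y is the line along which they close (so a half turn about z gives the same grasp; the last joint's range is limited). The gripper opens to 85 mm and grips with 20 to 120 N. Pads are 22 mm wide; open, the fingers measure 114 mm over their backs; the gripper's body (76 mm by 85 mm) begins 54 mm behind the grasp point. The pads swing forward as they close: fully open they stand 13 mm farther back than shut.
Start: joints at [76.261, 4.979, 10.078, 95.1, 0, 90], TCP at [0.131, 0.534, 0.231] pointing down, gripper open.
Joint ranges: [-179.16, 179.16], [-48.56, 103.87], [-65.8, 70.77], [-126.05, 130.52], [-82.76, 87.17], [-180, 180]. Speed limits (degrees/s): [127.2, 127.2, 147.25, 180, 180, 180].

INTERFACE

Orientations are given as [roll, pitch, yaw] about the fixed x, y, z axes, in that order (R = Rz(yaw) Ry(pitch) Rx(roll)).
In Python, from workcell import get_obs, camera, calibration, job_done, recognise, cut_out, mark_of, grasp_offset gives the robot as it stands.
- The arm moves only by the tool servo_tool, never from a script. Its argument "moves" is a list of rows, each a list of 3 entries, a list of its own where there are three numbers: the turn, a rotation vector about the tool's x, y, z in degrees, then the shift along the tool's x, y, z in m, then the opening in per cent of the stroke, from 0 (shut) to 100 (fully open). In form: [[[ax, ay, az], [x, y, z], claw], ...]. A call has 1 to 12 rows; each row shifts and turns the commanded pose from where the row before left it, along the tool's axes as they then stand; what a row does not reach is not made up. A row lasts 1/10 s, in which the tool goes at most 50 mm and 8.59 degrees, less where a joint would pass 70% of its speed; a pose out of reach is approached as far as the arm can. A call is refused whole if a number of a shift passes 0.05 or a number of a turn 8.59, either way. A call with a gripper value outside its range is refused whole. The fingers move at their own pace and stop on an object; "force" is the grip in N (left out, the last holds). Time passes only in rows, so rows that do not move let the fingers close. It gives the time, the measured TCP pose, the force, the opening and the grip force at its end, in the units of the state.
- get_obs(): the state, without advancing time (a new reading comes with each control period).
- camera(name): name is "scene" or "top"; returns (picture, depth): 480x640x3 uint8, red, green, blue; 480x640 float32, m along the optical axis (not along the pixel's ray), 0 where there is no reading.
- calibration(name): a dict with "camera_matrix" (3x3 intrinsics, pixels), "R" (3x3) and "t" (3): a world point X has camera coordinates R X + t. Camera axes: x right, y down, z forward; pixel columns grow to the right and rows downward; lengths in m; the calibration is good to about 2 mm. A picture is of the moment at which its call begins. calibration takes no time and is no camera call.
- job_done(): hands the job in; it is judged then, once.
Trained networks look in the newest picture that a camera, given by its name, has taken for a name from the list of things; names that differ only in an ending like _2 or _b are one class to them, and where a whole thing is asked for, a point or a joint stands for the part that bears it (a point fixed in the world has none). Each returns a list of dicts, best first, with "score" (0 to 1); they miss things now and then, are a little off and sometimes report something else, mostly with a low value. They report only what shows in the picture. A call takes as long as a camera call. They do not tell look-alikes from the thing itself.
- recognise(name, camera): "xyz" ([x, y, z] in m, in the coordinates of the camera as it stood for that picture, good to about 4 mm: the middle of the surface that is visible of it).
- cut_out(name, camera): "mask" (480x640 bool, what is visible of it).
- mark_of(name, camera): "xyz" ([x, y, z] in m, in the coordinates of the camera as it stood for that picture, good to about 4 mm: a listed point, or the origin of a listed thing).
The state is a dict: "time": time; "q": joint angles; "qd": joint speeds; "joint_efforts": joint torques, N m; "ee_pos": TCP position; "tcp_rot": TCP orientation; "wrist_force": force on the tool from outside, world axes, zero at the start; "torque": the same for the moment, N m; "opening": finger opening in m; "grasp_force": force on a finger pad.
Only numpy, scipy, OpenCV 4.12 (cv2) and the standard library are available. Lean on these libraries where they do the work, as an engineer would, in place of code of your own. Each camera call takes 0.05 s, during which the arm holds its last target. There are 200 camera calls.

## Working session

There is one attempt and no reset: what is moved stays moved. The work goes in short steps, Python scripts to look and compute and a tool call to move; the robot and the scene stay as the last step left them, time stands still between calls to the robot, and variables do not carry over. Pictures are saved under pics/ and viewed, at most 10 in all, crops included, and the job is handed in when it is done.

Besides the shell and the picture viewer there is one more tool, called by a JSON object that holds its "api" and its "payload", one argument or row to a line. servo_tool: Moves the arm, as the interface text tells. Its arguments: {"type":"object","properties":{"moves":{"type":"array"},"force":{"type":"number"}},"required":["moves"]}

```bash
mkdir -p pics; ls; cat > h.py <<'E'
import numpy as np,cv2
from workcell import *
def w(name,p):
    c=calibration(name);return np.array(c["R"]).T@(np.array(p)-np.array(c["t"]))
def cloud(name,d):
    c=calibration(name);K=np.array(c["camera_matrix"])
    v,u=np.mgrid[:480,:640]
    P=np.stack([(u-K[0,2])/K[0,0]*d,(v-K[1,2])/K[1,1]*d,d],-1)
    return (P-np.array(c["t"]))@np.array(c["R"])
def px(name,X):
    c=calibration(name);p=np.array(c["camera_matrix"])@(np.array(c["R"])@X+np.array(c["t"]));return (p[:2]/p[2]).round().astype(int)
E
python3 - <<'E'
from h import *
for n in ["top","scene"]:
    im,d=camera(n);cv2.imwrite(f"pics/{n}0.png",im[...,::-1]);np.savez(f"{n}0.npz",im=im,d=d)
    c=calibration(n);print(n,(-np.array(c["R"]).T@c["t"]).round(3))
for k in ["foot_a_centre","foot_a_tab","sample_centre","tray","pipe_centre"]:
    for r in mark_of(k,"top"):
        X=w("top",r["xyz"]);print(k,round(r["score"],2),X.round(3),px("top",X))
print(grasp_offset,get_obs())
E
```

```text
pics
top [0.459 0.026 1.776]
scene [ 1.205 -0.629  0.889]
foot_a_centre 0.58 [0.622 0.068 0.029] [302 249]
foot_a_centre 0.58 [0.584 0.191 0.034] [259 262]
foot_a_tab 0.8 [0.607 0.161 0.004] [271 255]
foot_a_tab 0.75 [0.626 0.099 0.002] [292 248]
sample_centre 0.52 [ 0.716 -0.183  0.029] [388 217]
sample_centre 0.46 [ 0.556 -0.18   0.034] [388 271]
sample_centre 0.45 [ 0.456 -0.188  0.026] [391 306]
tray 0.72 [ 0.579 -0.181 -0.004] [387 264]
pipe_centre 0.53 [0.48  0.075 0.023] [299 298]
0.0187 {'time': 0.35, 'q': array([7.62599015e+01, 4.98871602e+00, 1.00685184e+01, 9.51001478e+01,
       7.85110217e-04, 9.00006135e+01]), 'qd': array([ 0.10896517, -0.1169685 ,  0.03989779,  0.03872428,  0.00055423,
        0.06503444]), 'joint_efforts': array([-2.86627092e-04, -5.19491780e+01,  4.64323926e+01,  4.69979510e-03,
       -3.06164480e-06,  4.95467262e-06]), 'ee_pos': array([0.1306181 , 0.5342084 , 0.23110303]), 'tcp_rot': array([-1.79979655e+02, -7.84892329e-04,  1.66259288e+02]), 'wrist_force': array([-0.4772717 ,  0.22574526,  1.12830091]), 'torque': array([-0.01665138, -0.00667418,  0.0123014 ]), 'grasp_force': 0.0, 'opening': 0.0853071020495786}
```

View pics/top0.png

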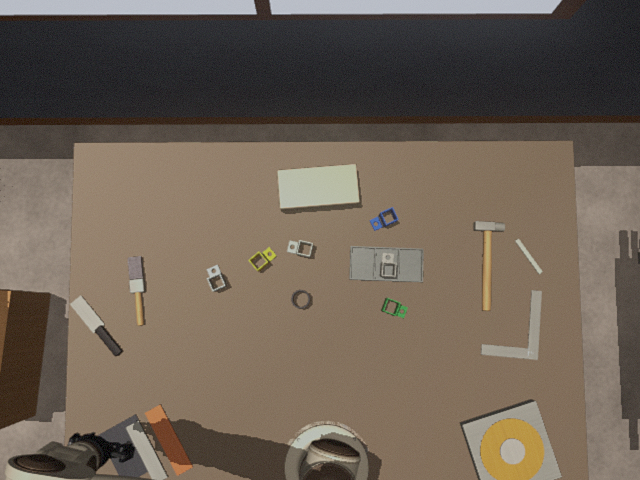

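View pics/scene0.png

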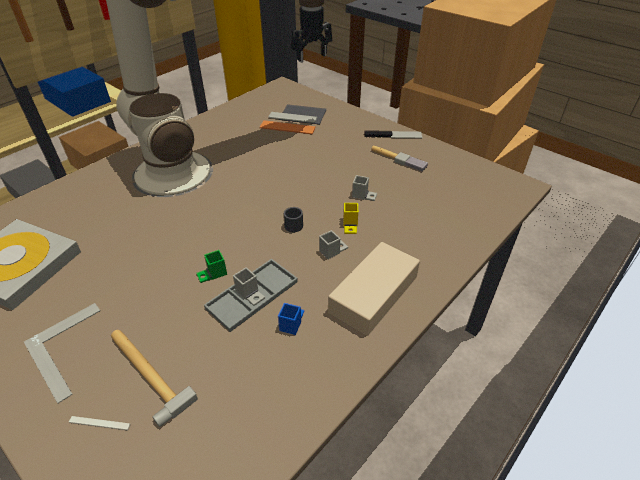

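The top picture shows two steel feet: (302,249) with its tab to the left, and (216,280) with its tab up. The look-alikes are yellow (261,260), blue (385,218) and green (394,308). The sample is in the tray at (389,265), tab up (+x). I'll fit silhouettes in both cameras and confirm in one crop.

```bash
cat >> h.py <<'E'
from scipy.optimize import minimize
def box(x0,x1,y0,y1,z0,z1): return np.array([[x,y,z] for x in(x0,x1) for y in(y0,y1) for z in(z0,z1)])
FOOT=[box(-.02,.02,-.02,.02,0,.055),box(.02,.05,-.017,.017,0,.006)]
TRAY=[box(-.049,.049,-.107,.107,0,.015)]
S=8
def proj(n,X):
    c=calibration(n);p=(X@np.array(c["R"]).T+np.array(c["t"]))@np.array(c["camera_matrix"]).T;return p[:,:2]/p[:,2:]
def sil(n,parts,x,y,a,z,o,sz):
    m=np.zeros((sz*S,sz*S),np.uint8);c,s=np.cos(a),np.sin(a);R=np.array([[c,-s,0],[s,c,0],[0,0,1]])
    for P in parts:
        q=(proj(n,P@R.T+[x,y,z])-o+.5)*S
        cv2.fillConvexPoly(m,cv2.convexHull(q.round().astype(np.int32)),1)
    return m
def fit(masks,parts,g,z=0,sz=60,yaws=range(-180,180,30)):
    pre=[]
    for n,m in masks.items():
        o=proj(n,np.array([[g[0],g[1],z]]))[0].round().astype(int)-sz//2
        pre.append((n,cv2.resize(m[o[1]:o[1]+sz,o[0]:o[0]+sz].astype(np.uint8),None,fx=S,fy=S,interpolation=0),o))
    def cost(v):
        r=0
        for n,M,o in pre:
            m=sil(n,parts,v[0]/100,v[1]/100,v[2]/10,z,o,sz);r+=1-(m&M).sum()/(m|M).sum()
        return r/len(pre)
    best=None
    for y in yaws:
        v0=np.array([g[0]*100,g[1]*100,np.radians(y)*10])
        r=minimize(cost,v0,method="Nelder-Mead",options=dict(initial_simplex=v0+np.vstack([np.zeros(3),np.eye(3)*[.6,.6,3]]),maxiter=150,xatol=.005,fatol=1e-4))
        if best is None or r.fun<best.fun:best=r
    return [round(best.x[0]/100,4),round(best.x[1]/100,4),round(np.degrees(best.x[2]/10),1),round(best.fun,3)]
def masks_for(k,g,cams=("top","scene"),r=.05):
    out={}
    for n in cams:
        L=[(np.hypot(*(np.argwhere(q["mask"]).mean(0)[::-1]-proj(n,np.array([g]))[0])),q) for q in cut_out(k,n)]
        L=[q for dd,q in L if dd<15]
        if L: out[n]=L[0]["mask"]
        else: print("no mask",k,n)
    return out
E
python3 - <<'E'
from h import *
im=np.load("top0.npz")["im"]
cr=cv2.resize(im[200:330,190:430],None,fx=3.3,fy=3.3,interpolation=cv2.INTER_CUBIC);cv2.imwrite("pics/crop.png",cr[...,::-1])
for nm,k,g in [("near","foot_a_centre",(.622,.068,.02)),("left","foot_a_centre",(.584,.191+.13,.02)),("smp","sample_centre",(.56,-.18,.02))]:
    if nm=="left":
        K=calibration("top");Ki=np.linalg.inv(K["camera_matrix"]);R=np.array(K["R"]);d=R.T@Ki@[216,281,1];C=-R.T@np.array(K["t"]);X=C+d*(.03-C[2])/d[2];g=tuple(X);print(X.round(3))
    M=masks_for(k,g)
    for n in list(M): print(nm,n,fit({n:M[n]},FOOT,g,z=.003*(nm=="smp")))
    print(nm,"both",fit(M,FOOT,g,z=.003*(nm=="smp")))
M=masks_for("tray",(.567,-.178,.01))
for n in M:
    c=cv2.convexHull(np.argwhere(M[n])[:,::-1].astype(np.int32));m=M[n].astype(np.uint8)
    if n=="top":cv2.fillConvexPoly(m,c,1)
    M[n]=m;print("tray",n,fit({n:m},TRAY,(.567,-.178),sz=120,yaws=(0,)))
d=np.load("top0.npz")["d"];P=cloud("top",d)
for nm,(u,v) in dict(near=(304,249),left=(216,282),yel=(260,262),smp=(389,268)).items():
    q=P[v-16:v+16,u-16:u+16].reshape(-1,3);q=q[(q[:,2]>.045)&(q[:,2]<.065)]
    r=cv2.minAreaRect((q[:,:2]*1000).astype(np.float32));print(nm,len(q),q[:,2].mean().round(4),r)
q=P[np.load("top0.npz")["d"]>0];q=q[(q[:,2]>.009)&(q[:,2]<.02)&(abs(q[:,0]-.567)<.07)&(abs(q[:,1]+.178)<.13)]
print("traydepth",cv2.minAreaRect((q[:,:2]*1000).astype(np.float32)))
E
```

```text
near top [np.float64(0.6255), np.float64(0.0882), np.float64(-61.0), np.float64(0.612)]Traceback (most recent call last):
  File "<stdin>", line 8, in <module>
  File "h.py", line 38, in fit
    r=minimize(cost,v0,method="Nelder-Mead",options=dict(initial_simplex=v0+np.vstack([np.zeros(3),np.eye(3)*[.6,.6,3]]),maxiter=150,xatol=.005,fatol=1e-4))
    res = _minimize_neldermead(fun, x0, args, callback, bounds=bounds,
                               **options)
    fxc = func(xc)
    fx = function(np.copy(x), *(wrapper_args + args))
  File "h.py", line 33, in cost
    m=sil(n,parts,v[0]/100,v[1]/100,v[2]/10,z,o,sz);r+=1-(m&M).sum()/(m|M).sum()
  File "h.py", line 22, in sil
    q=(proj(n,P@R.T+[x,y,z])-o+.5)*S
       ~~~~^^^^^^^^^^^^^^^^^
  File "h.py", line 18, in proj
    c=calibration(n);p=(X@np.array(c["R"]).T+np.array(c["t"]))@np.array(c["camera_matrix"]).T;return p[:,:2]/p[:,2:]
ValueError: time passes only in moves, steps and waits
```

View pics/crop.png

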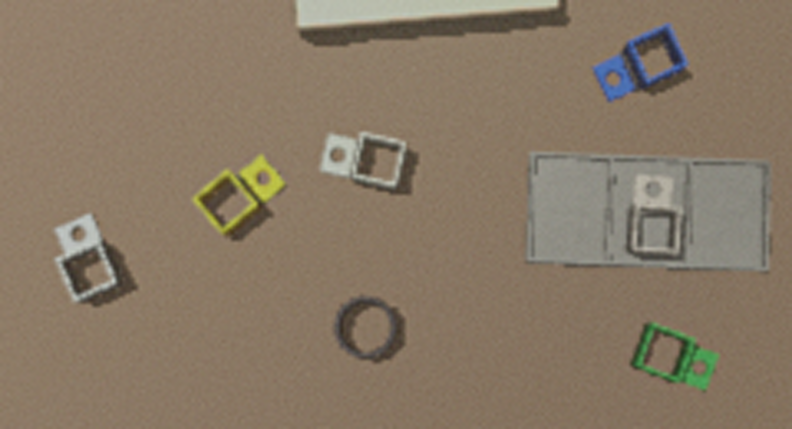

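The crop confirms it: the two light-steel feet at crop (380,160) and (88,270) are the loose ones. Yellow, blue and green are look-alikes. I'll cache the calibration and pick the nearest mask.

```bash
sed -i 's/^def w(/import functools\ncalibration=functools.lru_cache(calibration)\ndef w(/' h.py
sed -i 's/L=\[q for dd,q in L if dd<15\]/L=[q for dd,q in sorted(L,key=lambda t:t[0]) if dd<12]/' h.py
cat > m.py <<'E'
from h import *
im=np.load("top0.npz")["im"]
for nm,k,g in [("near","foot_a_centre",(.62,.07,.02)),("left","foot_a_centre",(.55,.31,.02)),("smp","sample_centre",(.57,-.18,.02))]:
    uv=dict(near=(301,249),left=(216,280),smp=(389,264))[nm]
    K=calibration("top");R=np.array(K["R"]);d=R.T@np.linalg.inv(K["camera_matrix"])@[*uv,1];C=-R.T@np.array(K["t"]);g=tuple(C+d*(.02-C[2])/d[2])
    M=masks_for(k,g)
    for n in list(M): print(nm,n,M[n].sum(),*fit({n:M[n]},FOOT,g,z=.003*(nm=="smp")))
    if len(M)>1:print(nm,"both",*fit(M,FOOT,g,z=.003*(nm=="smp")))
M=masks_for("tray",(.567,-.178,.01))
for n in M:
    c=cv2.convexHull(np.argwhere(M[n])[:,::-1].astype(np.int32));m=M[n].astype(np.uint8)
    if n=="top":cv2.fillConvexPoly(m,c,1)
    M[n]=m;print("tray",n,*fit({n:m},TRAY,(.567,-.178),sz=120,yaws=(0,)))
d=np.load("top0.npz")["d"];P=cloud("top",d)
for nm,(u,v) in dict(near=(304,249),left=(216,282),yel=(260,262),smp=(389,268),pipe=(302,299)).items():
    q=P[v-16:v+16,u-16:u+16].reshape(-1,3);q=q[(q[:,2]>.04)&(q[:,2]<.065)]
    if len(q): print(nm,len(q),q[:,2].mean().round(4),np.array(sum([list(t) if hasattr(t,'__len__') else [t] for t in cv2.minAreaRect((q[:,:2]*1000).astype(np.float32))],[])).round(1))
q=P[d>0];q=q[(q[:,2]>.009)&(q[:,2]<.02)&(abs(q[:,0]-.567)<.07)&(abs(q[:,1]+.178)<.13)]
print("traydepth",cv2.minAreaRect((q[:,:2]*1000).astype(np.float32)))
E
timeout 300 python3 m.py
```

```text
near top 130 0.6253 0.0638 78.5 0.61
near scene 504 0.6223 0.0603 80.1 0.072
near both 0.6231 0.0597 78.6 0.352
no mask foot_a_centre top
no mask foot_a_centre scene
smp top 140 0.5643 -0.1792 -7.1 0.596
smp scene 688 0.5606 -0.1796 -5.4 0.049
smp both 0.5612 -0.1799 -5.4 0.329
tray top 0.5805 -0.1776 -2.2 0.032
tray scene 0.579 -0.1787 -2.6 0.198
near 71 0.054 [623.5  60.4  39.9  41.2  76.7]
left 82 0.0529 [527.8 312.1  40.8  41.3  23.4]
yel 73 0.0527 [587.2 192.8  40.4  40.1  39.7]
smp 78 0.0553 [ 562.2 -179.1   41.    39.9   85.1]
pipe 90 0.0499 [4.789e+02 7.320e+01 4.830e+01 5.120e+01 1.000e-01]
traydepth ((568.87158203125, -177.55416870117188), (252.48275756835938, 131.75411987304688), 89.82794952392578)
```

{"api": "servo_tool", "payload": {
  "moves": [
    [[0,0,7.55],[0,0,0],100],
    [[0,0,7.55],[0,0,0],100],
    [[0,0,7.55],[0,0,0],100],
    [[0,0,7.55],[0,0,0],100],
    [[0,0,7.55],[0,0,0],100],
    [[0,0,7.55],[0,0,0],100],
    [[0,0,7.55],[0,0,0],100],
    [[0,0,0],[0,0,0],100]
  ]
}}

```text
time: 1.65
ee_pos: [0.1306, 0.5342, 0.2313]
tcp_rot: [-180.0, 0.0, 113.3]
wrist_force: [-0.7, -0.2, -0.2]
opening: 0.0854
grasp_force: 0.0
```

{"api": "servo_tool", "payload": {
  "moves": [
    [[0,0,0],[-0.03,0.023,0],100],
    [[0,0,0],[-0.03,0.023,0],100],
    [[0,0,0],[-0.03,0.023,0],100],
    [[0,0,0],[-0.03,0.023,0],100],
    [[0,0,0],[-0.03,0.023,0],100],
    [[0,0,0],[-0.03,0.023,0],100],
    [[0,0,0],[-0.03,0.023,0],100],
    [[0,0,0],[-0.03,0.023,0],100],
    [[0,0,0],[-0.03,0.023,0],100],
    [[0,0,0],[-0.03,0.023,0],100],
    [[0,0,0],[-0.03,0.023,0],100],
    [[0,0,0],[-0.03,0.023,0],100]
  ]
}}

```text
time: 2.85
ee_pos: [0.5282, 0.3126, 0.2313]
tcp_rot: [180.0, -0.0, 113.7]
wrist_force: [-0.3, 0.4, -0.3]
opening: 0.0852
grasp_force: 0.0
```

{"api": "servo_tool", "payload": {
  "moves": [
    [[0,0,0],[0,0,0],100],
    [[0,0,0],[0,0,0],100],
    [[0,0,0],[0,0,0],100]
  ]
}}

```text
time: 3.15
ee_pos: [0.5264, 0.3139, 0.2313]
tcp_rot: [-180.0, -0.0, 113.5]
wrist_force: [0.1, 0.2, -0.4]
opening: 0.0855
grasp_force: 0.0
```

{"api": "servo_tool", "payload": {
  "moves": [
    [[0,0,0],[-0.002,0.001,0.03],100],
    [[0,0,0],[0,0,0.03],100],
    [[0,0,0],[0,0,0.03],100],
    [[0,0,0],[0,0,0.03],100],
    [[0,0,0],[0,0,0.025],100],
    [[0,0,0],[0,0,0.02],100],
    [[0,0,0],[0,0,0.015],100],
    [[0,0,0],[0,0,0.015],100],
    [[0,0,0],[0,0,0.015],100],
    [[0,0,0],[0,0,0],100]
  ]
}}

```text
time: 4.15
ee_pos: [0.5276, 0.3118, 0.0192]
tcp_rot: [-179.8, 0.0, 113.4]
wrist_force: [0.2, -1.2, -0.9]
opening: 0.0852
grasp_force: 0.0
```

{"api": "servo_tool", "payload": {
  "moves": [
    [[0,0,0],[0,0,0],60],
    [[0,0,0],[0,0,0],50],
    [[0,0,0],[0,0,0],40],
    [[0,0,0],[0,0,0],30],
    [[0,0,0],[0,0,0],20],
    [[0,0,0],[0,0,0],10],
    [[0,0,0],[0,0,0],0],
    [[0,0,0],[0,0,0],0],
    [[0,0,0],[0,0,0],0],
    [[0,0,0],[0,0,0],0]
  ],
  "force": 40
}}

```text
time: 5.15
ee_pos: [0.5291, 0.3123, 0.0223]
tcp_rot: [179.9, -0.0, 113.4]
wrist_force: [-0.8, -0.6, 6.3]
opening: 0.0393
grasp_force: 41.4
```

{"api": "servo_tool", "payload": {
  "moves": [
    [[0,0,0],[0,0,-0.01],0],
    [[0,0,0],[0,0,-0.02],0],
    [[0,0,0],[0,0,-0.03],0],
    [[0,0,0],[0,0,-0.03],0],
    [[0,0,0],[0,0,-0.03],0],
    [[0,0,0],[0,0,-0.03],0],
    [[0,0,0],[0,0,0],0],
    [[0,0,5.2],[0,0,0],0],
    [[0,0,6.8],[0,0,0],0],
    [[0,0,6.8],[0,0,0],0],
    [[0,0,6.8],[0,0,0],0],
    [[0,0,0],[0,0,0],0]
  ]
}}

```text
time: 6.35
ee_pos: [0.5284, 0.3119, 0.1704]
tcp_rot: [-179.9, 0.0, 87.7]
wrist_force: [-0.6, 0.4, -2.0]
opening: 0.0395
grasp_force: 40.8
```

{"api": "servo_tool", "payload": {
  "moves": [
    [[0,0,0],[-0.0175,0.0034,0],0],
    [[0,0,0],[-0.04,0.005,0],0],
    [[0,0,0],[-0.04,0.005,0],0],
    [[0,0,0],[-0.04,0.005,0],0],
    [[0,0,0],[-0.04,0.005,0],0],
    [[0,0,0],[-0.04,0.005,0],0],
    [[0,0,0],[-0.04,0.005,0],0],
    [[0,0,0],[-0.04,0.005,0],0],
    [[0,0,0],[-0.04,0.005,0],0],
    [[0,0,0],[-0.04,0.008,0],0],
    [[0,0,0],[-0.03,0.006,0],0],
    [[0,0,0],[-0.01,0.004,0],0]
  ]
}}

```text
time: 7.55
ee_pos: [0.5735, -0.1109, 0.1709]
tcp_rot: [-180.0, 0.0, 87.8]
wrist_force: [0.3, 0.1, -2.6]
opening: 0.0395
grasp_force: 40.8
```

{"api": "servo_tool", "payload": {
  "moves": [
    [[0,0,0],[0,0,0],0],
    [[0,0,0],[0,0,0],0],
    [[0,0,0],[0,0,0.03],0],
    [[0,0,0],[0,0,0.03],0],
    [[0,0,0],[0,0,0.03],0],
    [[0,0,0],[0,0,0],0],
    [[0,0,0],[0,0,0],0]
  ]
}}

```text
time: 8.25
ee_pos: [0.5738, -0.1064, 0.0819]
tcp_rot: [-180.0, -0.0, 87.9]
wrist_force: [-1.1, 0.1, -1.8]
opening: 0.0397
grasp_force: 41.1
```

```bash
python3 - <<'E'
from h import *
a,_=camera("top");b,_=camera("scene")
A=cv2.resize(a[225:305,330:440],(700,509),interpolation=2)
B=cv2.resize(b[170:345,180:360],(560,544),interpolation=2)
cv2.imwrite("pics/hold.png",B[...,::-1]);o=get_obs();print(o["ee_pos"],o["tcp_rot"],o["q"].round(1))
E
```

```text
[ 0.57496838 -0.10699771  0.08349896] [1.79847233e+02 2.02007136e-02 8.78717228e+01] [-10.5   9.2  -1.6  79.    0.   81.6]
```

View pics/hold.png

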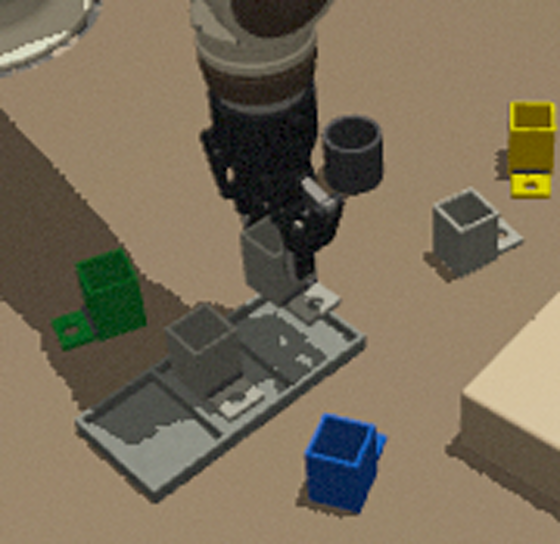

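The foot hangs upright above the +y place, tab towards +x, at crop (285,270). I'll correct x by 6 mm and lower it.

{"api": "servo_tool", "payload": {
  "moves": [
    [[0,0,0],[-0.001,-0.006,0],0],
    [[0,0,0],[0,0,0.015],0],
    [[0,0,0],[0,0,0.015],0],
    [[0,0,0],[0,0,0.01],0],
    [[0,0,0],[0,0,0.01],0],
    [[0,0,0],[0,0,0.005],0],
    [[0,0,0],[0,0,0],0],
    [[0,0,0],[0,0,0.001],0],
    [[0,0,0],[0,0,0],0]
  ]
}}

```text
time: 9.25
ee_pos: [0.5682, -0.1082, 0.0253]
tcp_rot: [180.0, 0.0, 87.8]
wrist_force: [-0.5, -0.3, -2.0]
opening: 0.0396
grasp_force: 41.3
```

{"api": "servo_tool", "payload": {
  "moves": [
    [[0,0,0],[0,0,0.001],0],
    [[0,0,0],[0,0,0],0],
    [[0,0,0],[0,0,0.001],0],
    [[0,0,0],[0,0,0],0],
    [[0,0,0],[0,0,0],0]
  ]
}}

```text
time: 9.75
ee_pos: [0.5683, -0.1083, 0.0252]
tcp_rot: [179.9, 0.0, 87.8]
wrist_force: [-6.0, 1.2, 13.4]
opening: 0.0395
grasp_force: 43.1
```

{"api": "servo_tool", "payload": {
  "moves": [
    [[0,0,0],[0,0,0],55],
    [[0,0,0],[0,0,0],70],
    [[0,0,0],[0,0,0],85],
    [[0,0,0],[0,0,0],100],
    [[0,0,0],[0,0,0],100],
    [[0,0,0],[0,0,-0.01],100],
    [[0,0,0],[0,0,-0.02],100],
    [[0,0,0],[0,0,-0.03],100],
    [[0,0,0],[0,0,-0.04],100],
    [[0,0,0],[0,0,-0.04],100],
    [[0,0,0],[0,0,0],100]
  ]
}}

```text
time: 10.85
ee_pos: [0.5701, -0.1086, 0.1703]
tcp_rot: [179.5, 0.1, 87.8]
wrist_force: [0.1, -0.1, -0.4]
opening: 0.0854
grasp_force: 0.0
```

{"api": "servo_tool", "payload": {
  "moves": [
    [[0,0,0],[0.02,0.007,0],100],
    [[0,0,0],[0.04,0.012,0],100],
    [[0,0,0],[0.04,0.012,0],100],
    [[0,0,0],[0.04,0.012,0],100],
    [[0,0,0],[0.03,0.005,0],100],
    [[0,0,0],[0,0,0],100],
    [[0,0,0],[0,0,0],100]
  ]
}}

```text
time: 11.55
ee_pos: [0.6224, 0.0603, 0.1631]
tcp_rot: [-180.0, 0.0, 87.9]
wrist_force: [0.1, -0.2, -0.0]
opening: 0.0858
grasp_force: 0.0
```

{"api": "servo_tool", "payload": {
  "moves": [
    [[0,0,-6.7],[0,0,0],100],
    [[0,0,-6.7],[0,0,0],100],
    [[0,0,-6.7],[0,0,0],100],
    [[0,0,-6.7],[0,0,0],100],
    [[0,0,-6.7],[0,0,0],100],
    [[0,0,-6.7],[0,0,0],100],
    [[0,0,-6.7],[0,0,0],100],
    [[0,0,-6.7],[0,0,0],100],
    [[0,0,-6.7],[0,0,0],100],
    [[0,0,-6.7],[0,0,0],100],
    [[0,0,-6.7],[0,0,0],100],
    [[0,0,-6.7],[0,0,0],100]
  ]
}}

```text
time: 12.75
ee_pos: [0.6222, 0.0583, 0.1635]
tcp_rot: [-180.0, 0.0, 168.4]
wrist_force: [0.4, 0.7, -0.1]
opening: 0.0856
grasp_force: 0.0
```

{"api": "servo_tool", "payload": {
  "moves": [
    [[0,0,0],[0,0,0],100],
    [[0,0,0],[0,0,0],100]
  ]
}}

```text
time: 12.95
ee_pos: [0.6224, 0.0589, 0.1635]
tcp_rot: [-180.0, 0.0, 167.9]
wrist_force: [0.4, 0.2, 0.3]
opening: 0.0856
grasp_force: 0.0
```

```bash
python3 - <<'E'
from h import *
a,d=camera("top");b,_=camera("scene")
B=cv2.resize(b[170:345,180:360],(560,544),interpolation=2)
cv2.imwrite("pics/p1.png",B[...,::-1]);o=get_obs();print(o["ee_pos"],o["tcp_rot"],o["q"].round(1))
P=cloud("top",d)
for nm,c in dict(A=(.568,-.108),smp=(.564,-.178)).items():
    q=P.reshape(-1,3);q=q[(q[:,2]>.04)&(q[:,2]<.068)&(abs(q[:,0]-c[0])<.033)&(abs(q[:,1]-c[1])<.033)]
    print(nm,len(q),q[:,2].mean(),cv2.minAreaRect((q[:,:2]*1000).astype(np.float32)))
for nm,g in dict(A=(.58,-.108,.02),smp=(.58,-.178,.02)).items():
    M=masks_for("foot_a_centre",g,("scene",))
    if M: print(nm,*fit(M,FOOT,g,z=.003,yaws=(0,)))
E
```

```text
[0.62240936 0.0592857  0.16340865] [-1.79998144e+02  6.31592560e-03  1.68022302e+02] [ 5.4 14.6 13.5 88.9 -0.  17.4]
A 71 0.054694580272108 ((569.8262329101562, -107.32850646972656), (39.60979461669922, 40.24357223510742), 88.64252471923828)
smp 83 0.054311644984836205 ((562.4117431640625, -179.5416717529297), (41.135536193847656, 40.29366683959961), 84.50714874267578)
no mask foot_a_centre scene
no mask foot_a_centre scene
```

View pics/p1.png

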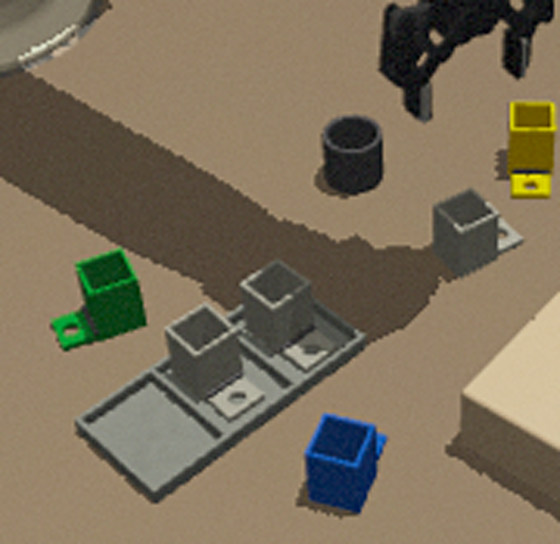

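The first foot stands in the +y place with its tab parallel to the sample's, at crop (278,305). Next is the near foot.

{"api": "servo_tool", "payload": {
  "moves": [
    [[0,0,0],[0,-0.001,0.03],100],
    [[0,0,0],[0,0,0.03],100],
    [[0,0,0],[0,0,0.025],100],
    [[0,0,0],[0,0,0.02],100],
    [[0,0,0],[0,0,0.015],100],
    [[0,0,0],[0,0,0.012],100],
    [[0,0,0],[0,0,0.01],100],
    [[0,0,0],[0,0,0],100]
  ]
}}

```text
time: 13.95
ee_pos: [0.6218, 0.0588, 0.0201]
tcp_rot: [-180.0, -0.1, 168.2]
wrist_force: [-0.6, 0.0, 0.3]
opening: 0.0855
grasp_force: 0.0
```

{"api": "servo_tool", "payload": {
  "moves": [
    [[0,0,0],[0,0,0],60],
    [[0,0,0],[0,0,0],50],
    [[0,0,0],[0,0,0],40],
    [[0,0,0],[0,0,0],30],
    [[0,0,0],[0,0,0],20],
    [[0,0,0],[0,0,0],10],
    [[0,0,0],[0,0,0],0],
    [[0,0,0],[0,0,0],0],
    [[0,0,0],[0,0,0],0],
    [[0,0,0],[0,0,0],0]
  ],
  "force": 40
}}

```text
time: 14.95
ee_pos: [0.6228, 0.059, 0.0223]
tcp_rot: [180.0, 0.1, 168.2]
wrist_force: [-0.5, 0.9, 6.3]
opening: 0.0396
grasp_force: 41.1
```

{"api": "servo_tool", "payload": {
  "moves": [
    [[0,0,0],[0,0,-0.01],0],
    [[0,0,0],[0,0,-0.02],0],
    [[0,0,0],[0,0,-0.03],0],
    [[0,0,0],[0,0,-0.03],0],
    [[0,0,0],[0,0,-0.03],0],
    [[0,0,0],[0,0,-0.03],0],
    [[0,0,0],[0,0,0],0],
    [[0,0,0],[0,0,0],0]
  ]
}}

```text
time: 15.75
ee_pos: [0.6223, 0.0588, 0.1711]
tcp_rot: [-180.0, 0.0, 168.2]
wrist_force: [-0.3, -0.2, -4.2]
opening: 0.0394
grasp_force: 40.8
```

{"api": "servo_tool", "payload": {
  "moves": [
    [[0,0,6.7],[0,0,0],0],
    [[0,0,6.7],[0,0,0],0],
    [[0,0,6.7],[0,0,0],0],
    [[0,0,6.7],[0,0,0],0],
    [[0,0,6.7],[0,0,0],0],
    [[0,0,6.7],[0,0,0],0],
    [[0,0,6.7],[0,0,0],0],
    [[0,0,6.7],[0,0,0],0],
    [[0,0,6.7],[0,0,0],0],
    [[0,0,6.7],[0,0,0],0],
    [[0,0,6.7],[0,0,0],0],
    [[0,0,6.7],[0,0,0],0]
  ]
}}

```text
time: 16.95
ee_pos: [0.6214, 0.0588, 0.1687]
tcp_rot: [-179.8, 0.0, 87.5]
wrist_force: [-0.2, 0.5, -3.1]
opening: 0.0395
grasp_force: 40.6
```

{"api": "servo_tool", "payload": {
  "moves": [
    [[0,0,0],[-0.015,-0.002,0],0],
    [[0,0,0],[-0.035,-0.005,0],0],
    [[0,0,0],[-0.035,-0.005,0],0],
    [[0,0,0],[-0.035,-0.005,0],0],
    [[0,0,0],[-0.035,-0.005,0],0],
    [[0,0,0],[-0.035,-0.005,0],0],
    [[0,0,0],[-0.035,-0.005,0],0],
    [[0,0,0],[-0.035,-0.005,0],0],
    [[0,0,0],[-0.035,-0.005,0],0],
    [[0,0,0],[-0.014,-0.006,0],0],
    [[0,0,0],[0,0,0],0],
    [[0,0,0],[0,0,0],0]
  ]
}}

```text
time: 18.15
ee_pos: [0.5619, -0.248, 0.1704]
tcp_rot: [-179.9, -0.1, 87.8]
wrist_force: [-0.6, 0.6, -3.8]
opening: 0.0401
grasp_force: 40.7
```

{"api": "servo_tool", "payload": {
  "moves": [
    [[0,0,0],[0,0,0.03],0],
    [[0,0,0],[0,0,0.03],0],
    [[0,0,0],[0,0,0.03],0],
    [[0,0,0],[0,0,0],0],
    [[0,0,0],[0,0,0],0],
    [[0,0,0],[0,0,0],0]
  ]
}}

```text
time: 18.75
ee_pos: [0.5635, -0.2479, 0.0834]
tcp_rot: [179.9, 0.1, 87.9]
wrist_force: [0.1, 0.5, -3.0]
opening: 0.0395
grasp_force: 41.4
```

{"api": "servo_tool", "payload": {
  "moves": [
    [[0,0,0],[0,-0.001,0.015],0],
    [[0,0,0],[0,0,0.015],0],
    [[0,0,0],[0,0,0.01],0],
    [[0,0,0],[0,0,0.01],0],
    [[0,0,0],[0,0,0.005],0],
    [[0,0,0],[0,0,0.001],0],
    [[0,0,0],[0,0,0],0],
    [[0,0,0],[0,0,0.001],0],
    [[0,0,0],[0,0,0],0],
    [[0,0,0],[0,0,0],0]
  ]
}}

```text
time: 19.75
ee_pos: [0.5617, -0.2481, 0.0252]
tcp_rot: [180.0, 0.0, 87.8]
wrist_force: [-3.7, 2.0, 6.3]
opening: 0.0393
grasp_force: 41.3
```

Contact made (6 N); releasing, rising and backing away for a check.

{"api": "servo_tool", "payload": {
  "moves": [
    [[0,0,0],[0,0,0],55],
    [[0,0,0],[0,0,0],70],
    [[0,0,0],[0,0,0],85],
    [[0,0,0],[0,0,0],100],
    [[0,0,0],[0,0,0],100],
    [[0,0,0],[0,0,-0.01],100],
    [[0,0,0],[0,0,-0.02],100],
    [[0,0,0],[0,0,-0.03],100],
    [[0,0,0],[0,0,-0.04],100],
    [[0,0,0],[0,0,-0.04],100],
    [[0,0,0],[0,0,-0.04],100],
    [[0,0,0],[0,0,0],100]
  ]
}}

```text
time: 20.95
ee_pos: [0.5631, -0.2487, 0.2116]
tcp_rot: [179.5, 0.2, 87.8]
wrist_force: [-0.0, -0.3, 0.8]
opening: 0.0857
grasp_force: 0.0
```

{"api": "servo_tool", "payload": {
  "moves": [
    [[0,0,0],[0.02,-0.01,0],100],
    [[0,0,0],[0.04,-0.01,0],100],
    [[0,0,0],[0.04,-0.01,0],100],
    [[0,0,0],[0.04,-0.01,0],100],
    [[0,0,0],[0.04,-0.01,0],100],
    [[0,0,0],[0.04,-0.01,0],100],
    [[0,0,0],[0.04,0,0],100],
    [[0,0,0],[0.04,0,0],100],
    [[0,0,0],[0.04,0,0],100],
    [[0,0,0],[0.02,0,0],100],
    [[0,0,0],[0,0,0],100],
    [[0,0,0],[0,0,0],100]
  ]
}}

```text
time: 22.15
ee_pos: [0.5151, 0.114, 0.2043]
tcp_rot: [-180.0, 0.0, 87.9]
wrist_force: [0.4, -0.3, -0.3]
opening: 0.0853
grasp_force: 0.0
```

```bash
python3 - <<'E'
from h import *
a,d=camera("top");b,_=camera("scene")
A=cv2.resize(a[225:325,340:440],(400,400),interpolation=2)
B=cv2.resize(b[230:345,185:315],(400,354),interpolation=2);B=cv2.copyMakeBorder(B,0,46,0,0,0)
cv2.imwrite("pics/p2.png",np.hstack([A,B])[...,::-1])
P=cloud("top",d).reshape(-1,3)
for nm,c in dict(A=(.568,-.108),smp=(.564,-.178),B=(.562,-.248)).items():
    q=P[(P[:,2]>.04)&(P[:,2]<.068)&(abs(P[:,0]-c[0])<.033)&(abs(P[:,1]-c[1])<.033)]
    print(nm,len(q),q[:,2].mean(),cv2.minAreaRect((q[:,:2]*1000).astype(np.float32)))
E
```

```text
A 68 0.0545436210327138 ((569.9540405273438, -106.9005126953125), (39.865501403808594, 40.29506301879883), 88.60558319091797)
smp 83 0.054837031701912606 ((562.2012939453125, -179.34254455566406), (40.727108001708984, 40.264320373535156), 84.59358978271484)
B 89 0.05576926578636979 ((563.6759643554688, -246.0965576171875), (40.90400695800781, 40.40966033935547), 88.78730010986328)
```

View pics/p2.png

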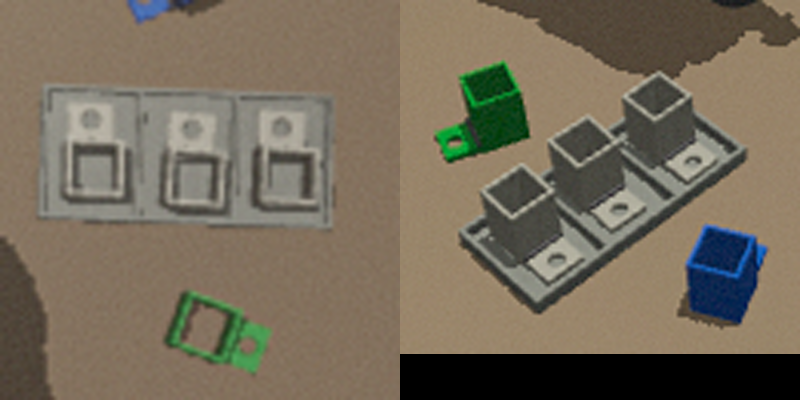

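All three feet stand on the tray floor with their tabs towards +x: left view (95,150), (193,160), (286,160). The sample hasn't moved.

```bash
python3 -c "
from workcell import *
print(job_done())"
```

```text
the job is handed in; nothing more can be done
None
```

The job is handed in at about 22 s: both loose feet stand upright in the outer tray places, tabs towards the tray's +x and about 1° off square, the middle foot measures as before, and the arm went nowhere near the pipe stub, brick, hammer or brush.

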